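# Close the tin with its lid pair, then hold up the wet cover

## Robot

A 6-joint arm with a two-finger parallel gripper is mounted at the origin on the work surface. World frame = base frame: x ahead of the robot, y to its left, z up, the work surface at z = 0. Lengths are in mm, angles in rad, forces in N, time in s.
With the tool pointing down it reaches from about 275 to 1000 mm from the base axis. Payload 8.4 kg.
Tool frame: the origin (TCP) lies on the centre line of the jaws, within the pads' length; the fingertips stand 17 mm ahead of it and the grasp point (between the pads) lies 2 mm behind it (r.tcp_to_tips is the z of the fingertips in the tool frame, in mm); z points along the fingers, y is the direction in which the jaws open and shut (so a half turn about z gives the same grasp; the last joint's range is limited). The gripper opens to 85 mm and grips with 20 to 120 N. Pads are 22 mm wide; open, the fingers measure 114 mm over their backs; the gripper's body (76 mm by 85 mm) begins 54 mm behind the grasp point. The pads swing forward as they close: fully open they stand 13 mm farther back than shut.
Start: joints at [1.324, 0.353, 1.633, -0, 1.155, -0.002], TCP at [151.475, 606.369, 248.281] pointing down, gripper open.
Joint ranges: [-2.63, 2.63], [-0.92, 2.1], [0.06, 2.66], [-1.3, 4.44], [0, 2.69], [-3.02, 3.02]. Speed limits (rad/s): [2.22, 2.22, 2.79, 3.14, 3.14, 3.14].

## Interface

Orientations are given as [roll, pitch, yaw] about the fixed x, y, z axes, in that order (R = Rz(yaw) Ry(pitch) Rx(roll)).
In Python, from rig import r, cams, job gives the robot as it stands.
- The arm moves only by the tool drive_tool, never from a script. Its argument "deltas" is a list of rows, each a list of 4 numbers: the shift along the tool's x, y, z in cm, then the turn about the tool's z in rad. In form: [[x, y, z, roll], ...]. A call has 1 to 12 rows; each row shifts and turns the commanded pose from where the row before left it, along the tool's axes as they then stand; what a row does not reach is not made up. A row lasts 1/12 s, in which the tool goes at most 41.7 mm and 7.16 degrees, less where a joint would pass 70% of its speed; a pose out of reach is approached as far as the arm can. A call with a gripper value outside its range is refused whole. "jaw" is the closure, from 0 (fully open) to 1 (shut), set as the call begins (left out, the last holds). The fingers move at their own pace and stop on an object; "force" is the grip in N (left out, the last holds). Time passes only in rows, so rows that do not move let the fingers close. It gives the time, the measured TCP pose, the force and the opening at its end, in the units of the state.
- r.sense(): the state, without advancing time (a new reading comes with each control period).
- cams.grab_frame(name): name is "scene" or "top" or "wrist"; returns (picture, depth): 384x512x3 uint8, red, green, blue; 384x512 float32, mm along the optical axis (not along the pixel's ray), 0 where there is no reading.
- cams.camera_params(name): a dict with "fx", "fy", "cx", "cy" (pixels), "R" (3x3) and "t" (3): a world point X has camera coordinates R X + t. Camera axes: x right, y down, z forward; pixel columns grow to the right and rows downward; lengths in mm; the calibration is good to about 2 mm. A picture is of the moment at which its call begins: read the wrist's pose just before it. camera_params takes no time and is no camera call; for the wrist camera it gives the pose at the moment of the call.
- job.sign_off(): hands the job in, once; it reports no verdict.
The state is a dict: "clock": time; "qpos": joint angles; "qvel": joint speeds; "joint_efforts": joint torques, N m; "eef_pos": TCP position; "tcp_rot": TCP orientation; "contact_force": force on the tool from outside, world axes, zero at the start; "wrist_torque": the same for the moment, N m; "opening": opening from 0.0 (shut) to 1.0 (fully open).
Only numpy, scipy, OpenCV 4.12 (cv2) and the standard library are available. Lean on these libraries where they do the work, as an engineer would, in place of code of your own. Each camera call takes 0.05 s, during which the arm holds its last target. There are 200 camera calls.

## Task

The open storage tin on the rack needs closing: of the three washed lid pairs, take the one that fits its mouth, carry inner lid and cover together by the inner lid's stem, and lower them gently until the inner lid is fully seated in the tin, letting go of the stem there. The cover is still wet, so then grip it by its collar and lift the cover alone straight off, leaving the inner lid seated and undisturbed. Finish while still holding the cover level and still in the gripper, at least 10 cm higher than where it sat on the inner lid, with the tin, the other lids and everything else left where they stand.

Things in the scene. Friction and masses are not known exactly. Their poses are not given: they have to be found in the camera images.
- tin: Open-topped round aluminium storage tin, loose, about 0.9 kg, outside diameter 86 mm (two thin bands 89 mm), mouth 80 mm in diameter, 95 mm tall, straight 3 mm wall. Origin: underside centre; z up. The right inner lid is seated when its flange lies on the tin's rim, its origin then 83 mm above the tin's origin (12 mm below the rim).
- tin_mouth (a point): Centre of the tin's mouth at rim height, 95 mm above the tin's origin.
- inner_lid: Inner lid that fits: white plastic plug 76 mm wide (foot chamfered to 68; 2 mm play in the mouth), flange 90 mm, about 0.09 kg. Stands on its plug, cover on top; lifting the stem lifts both. A 7 mm high cone at the stem foot, 31 mm wide, centres the collar with 2 mm play. Plug 12 mm deep, 4 mm flange on it, steel stem 16 mm thick on the axis, top 77 mm above the origin (plug underside centre; z up).
- cover: Cover of the fitting pair: aluminium, 100 mm wide, about 0.11 kg, resting loose on the flange, origin 16 mm above the inner lid's; the stem stands 31 mm out of its collar. Lifted by the collar it slides up off the stem; nothing latches. Ring plate 3 mm thick, 5 mm turned-down edge, upright central collar 40 mm wide with 35 mm hole, top 30 mm above the origin (plate underside centre; z up).
- pair_small: Look-alike pair, too small (it would fall in): same form and height, inner lid and cover together; plug 58 mm, flange 68 mm, cover 78 mm in diameter. Origin: plug underside centre; z up.
- pair_large: Look-alike pair, too large (it cannot enter): same form and height, inner lid and cover together; plug 96 mm, flange 110 mm, cover 120 mm in diameter. Origin: plug underside centre; z up.
- cups: Bystander: two nested aluminium cups, 76 mm in diameter, 86 mm tall together. Origin: centre of the underside.
- key_dish: Bystander: shallow white ceramic dish, 90 mm wide, 22 mm high, with a key, on a grey silicone mat tile (150 x 150 x 5 mm). Origin: centre of the underside.
- polish_tin: Bystander: closed shoe polish tin, 58 mm in diameter, 22 mm high. Origin: centre of the underside.
- doorstop: Bystander: black rubber doorstop, 75 x 36 x 24 mm, stepped. Origin: centre of the underside.

How it is judged (in metres and radians):
On the way:
1. the fitting inner lid is seated in the tin with its cover still resting on it, and the stem is let go (horizontal distance between inner_lid and tin below 0.005 m and z of inner_lid in the frame of tin between 0.08 and 0.0865 m and angle between inner_lid's own z axis and vertical below 0.06 rad and z of cover in the frame of inner_lid below 0.02 m and horizontal distance between cover and inner_lid below 0.008 m and contact force between the fingers and inner_lid below 0.1 N), for 0.2 s.
At the end, for the whole second after the job is handed in: Inner lid seated in the tin (5 mm sideways, 3.5 mm in height, 0.06 rad), untouched; cover held by the fingers alone, 90 mm or more above where it sat, level within 0.2 rad, still; tin within 20 mm of its start and upright, other lids and bystanders within 30 mm (horizontal distance between inner_lid and tin below 0.005 m and z of inner_lid in the frame of tin between 0.08 and 0.0865 m and angle between each of inner_lid, tin's own z axis and vertical below 0.06 rad and z of cover in the frame of inner_lid above 0.106 m and angle between cover's own z axis and vertical below 0.2 rad and linear speed of each of cover, inner_lid below 0.03 m/s and contact force between the fingers and cover above 0.5 N and contact force between each of cover, the fingers and inner_lid below 0.1 N and contact force between cover and tin below 0.1 N and distance of tin from where it was at the start of the episode below 0.02 m and distance of each of pair_small, pair_large, cups, key_dish, polish_tin, doorstop from where it was at the start of the episode below 0.03 m); the arm keeps its last pose, push and grip.
It fails at once if the cover is parted from the inner lid while the inner lid is not seated in the tin, or the inner lid comes along with the cover (distance between cover and inner_lid above 0.04 m and not (horizontal distance between inner_lid and tin below 0.005 m and z of inner_lid in the frame of tin between 0.08 and 0.0865 m and angle between inner_lid's own z axis and vertical below 0.06 rad)).
It fails at once if the lids are dropped: the inner lid is loose more than 20 mm above its seat (z of inner_lid in the frame of tin above 0.103 m and contact force between the fingers and inner_lid below 0.05 N).
It fails at once if the tin is shoved more than 20 mm or tipped (distance of tin from where it was at the start of the episode above 0.02 m or angle between tin's own z axis and vertical above 0.15 rad).
It fails at once if another lid or a bystander is moved more than 30 mm (distance of any of pair_small, pair_large, cups, key_dish, polish_tin, doorstop from where it was at the start of the episode above 0.03 m).
It also fails if it takes over 58 s, if anything falls off the work surface, if the arm or the gripper's body presses on something with over 40 N, if the wrist force passes 120 N, or if a joint passes its speed limit or range.

## Working session

There is one attempt and no reset: what is moved stays moved. The work goes in short steps, Python scripts to look and compute and a tool call to move; the robot and the scene stay as the last step left them, time stands still between calls to the robot, and variables do not carry over. Pictures are saved under pics/ and viewed, about 8 in all and at most 12, crops included, and the job is handed in when it is done.

Besides the shell and the picture viewer there is one more tool, called after ">>>" as name(argument=value, ...) on one line, values as JSON. drive_tool: Moves the arm, as the interface text tells. Its arguments: {"type":"object","properties":{"deltas":{"type":"array"},"jaw":{"type":"number"},"force":{"type":"number"}},"required":["deltas"]}

```bash
ls; mkdir -p pics; cat > h.py <<'E'
from rig import r,cams,job
import numpy as np,cv2
def pts(name):
    P=cams.camera_params(name);im,d=cams.grab_frame(name)
    v,u=np.mgrid[0:384,0:512]
    C=np.stack([(u-P['cx'])/P['fx']*d,(v-P['cy'])/P['fy']*d,d],-1)
    W=(C-np.array(P['t']))@np.array(P['R'])
    W[d==0]=np.nan
    return im,d,W,P
E
python3 - <<'E'
from h import *
for n in('top','scene'):
    im,d,W,P=pts(n); np.savez(n+'.npz',im=im,W=W)
    cv2.imwrite(f'pics/{n}0.png',cv2.resize(im[...,::-1],(768,576)))
print(r.sense())
E
```

```text
pics
{'clock': 0.1, 'qpos': array([ 1.32360072e+00,  3.53574422e-01,  1.63406615e+00,  4.00605407e-05,
        1.15521906e+00, -2.38129620e-03]), 'qvel': array([-3.02712630e-04, -8.98462499e-04, -2.31681693e-03,  8.05283004e-05,
        1.06568339e-04,  7.69518396e-06]), 'joint_efforts': array([-1.14300619e-03, -6.06356478e+01, -3.42818177e+01, -3.70877729e-05,
        4.02012971e-03, -6.96454819e-06]), 'eef_pos': array([151.36041319, 605.96639896, 247.63680603]), 'tcp_rot': array([-3.14032576e+00, -3.96471511e-05,  2.89676212e+00]), 'contact_force': array([-0.0607819 ,  0.13717815, -0.61158628]), 'wrist_torque': array([-0.01541888, -0.00102724, -0.01956086]), 'opening': 1.0036807824496348}
```

View pics/top0.png

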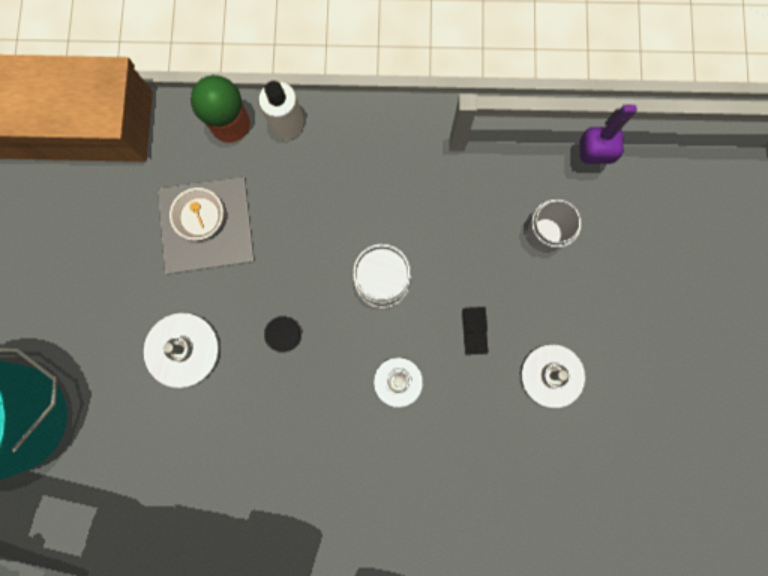

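View pics/scene0.png

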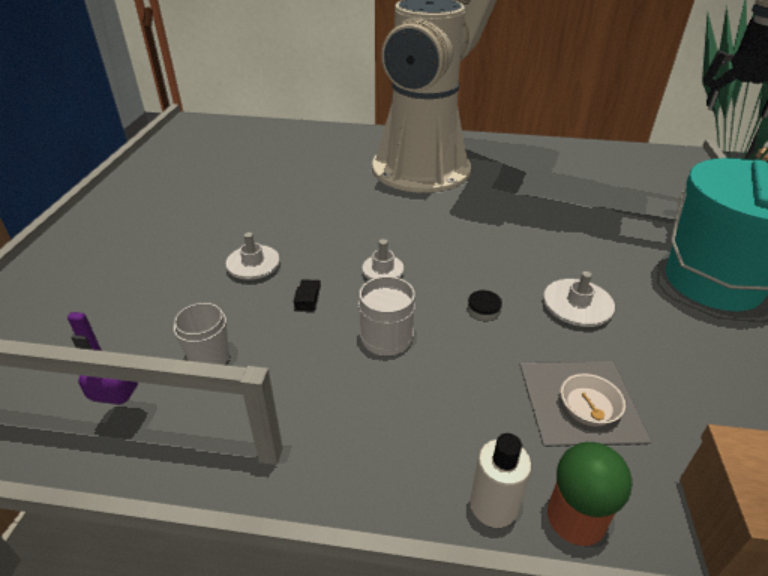

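The top view shows three lid pairs at (181,350), (398,382) and (553,376), and two open vessels at (381,275) and (555,224). I'll measure them all.

```bash
python3 - <<'E'
from h import *
Z=np.load('top.npz');W=Z['W'];im=Z['im'];S=np.load('scene.npz');V=S['W']
P=cams.camera_params('top');print('cam',-np.array(P['R']).T@np.array(P['t']))
print('table',np.nanmedian(W[300:330,250:330,2]))
def circ(p):
    p=p[:,:2].astype(np.float32);(c,rad)=cv2.minEnclosingCircle(p)
    A=np.c_[2*p,np.ones(len(p))];h=cv2.convexHull(p)[:,0]
    A=np.c_[2*h,np.ones(len(h))];s=np.linalg.lstsq(A,(h**2).sum(1),rcond=None)[0]
    return np.round([*c,2*rad,*s[:2],2*np.sqrt(s[2]+s[0]**2+s[1]**2)],1)
for n,u,v in[('big',181,350),('sml',398,382),('mid',553,376),('A',381,275),('B',555,224)]:
    u=int(u/1.5);v=int(v/1.5)
    w=W[max(0,v-45):v+45,max(0,u-45):u+45].reshape(-1,3)
    c0=np.nanmedian(W[v-6:v+7,u-6:u+7].reshape(-1,3),axis=0)
    w=w[np.hypot(*(w-c0)[:,:2].T)<75]
    print(n,'centre z',c0.round(),'zhist',np.histogram(w[:,2],np.arange(-5,116,10))[0])
    for lo,hi in[(13,26),(30,50),(65,82),(78,92),(88,105)]:
        q=w[(w[:,2]>lo)&(w[:,2]<hi)]
        if len(q)>8:print('  ',lo,hi,len(q),'zmed',np.median(q[:,2]).round(1),circ(q))
    # scene cloud around
    q=V.reshape(-1,3);q=q[(np.hypot(q[:,0]-c0[0],q[:,1]-c0[1])<60)&(q[:,2]>6)]
    print('  scene zmax',np.percentile(q[:,2],[90,98,100]).round(1))
cr=lambda a,x,y:cv2.resize(a[y-40:y+40,x-53:x+53,::-1],(530,400),interpolation=cv2.INTER_CUBIC)
cv2.imwrite('pics/crop1.png',cv2.resize(np.hstack([S['im'][190:260,100:190,::-1],S['im'][175:245,215:305,::-1]]),(800,311),interpolation=cv2.INTER_CUBIC))
E
```

```text
cam [ 432.19958574  -21.81720146 1020.59104328]
table 0.5798605055473949
big centre z [484. 315.  35.] zhist [ 958   24 1685   59   54   56   10   11   36    0    0    0]
   13 26 1717 zmed 20.0 [486.6 321.2 120.6 486.5 320.9 118.9]
   30 50 124 zmed 42.5 [486.  320.9  40.8 486.4 320.8  39.4]
   65 82 46 zmed 77.0 [486.4 320.6  15.5 486.5 320.4  14.3]
   78 92 15 zmed 79.4 [486.1 320.3  13.8 486.3 320.6  12.8]
  scene zmax [45.7 75.4 79.9]
sml centre z [444. -31.  23.] zhist [2130   35  715   11   11   40    1    5   34    0    0    0]
   13 26 732 zmed 19.7 [444.7 -30.9  77.3 444.6 -30.7  76.5]
   30 50 49 zmed 46.7 [444.8 -30.8  39.2 444.9 -30.7  38.2]
   65 82 39 zmed 77.5 [444.5 -30.7  15.3 444.5 -30.7  14.6]
   78 92 11 zmed 78.8 [444.1 -30.3  13.3 443.9 -29.8  12.2]
  scene zmax [58.6 77.1 79.2]
mid centre z [ 460. -271.   33.] zhist [1604   29 1179   40   48   54    7   12   36    0    0    0]
   13 26 1197 zmed 19.5 [ 461.3 -277.3  100.2  461.3 -277.2   99.1]
   30 50 108 zmed 44.3 [ 461.2 -277.1   39.8  461.1 -276.7   38.9]
   65 82 48 zmed 76.6 [ 460.9 -277.1   15.7  461.2 
[... 333 characters left out ...]
82 968 zmed 75.0 [607.9  -0.9  88.9 605.9  -1.2  85.4]
   78 92 120 zmed 82.3 [ 6.058e+02 -1.000e-01  8.640e+01  6.065e+02 -7.000e-01  8.350e+01]
   88 105 187 zmed 95.3 [608.4  -1.3  86.2 608.   -1.2  85.1]
  scene zmax [91.4 95.4 97.6]
B centre z [ 710. -286.   11.] zhist [1774  184   73   61   74   80   94  137  149   66    0    0]
   13 26 82 zmed 19.8 [ 694.7 -269.1   61.4  694.  -269.1   59.4]
   30 50 158 zmed 41.3 [ 694.3 -269.2   66.   694.4 -268.9   64.7]
   65 82 236 zmed 73.9 [ 695.9 -270.8   75.6  694.5 -269.6   72.5]
   78 92 156 zmed 84.4 [ 696.  -270.9   74.   696.4 -270.1   69.9]
   88 105 11 zmed 89.0 [ 695.2 -270.6   67.4  695.5 -270.1   66.2]
  scene zmax [82.1 86.  87.3]
```

View pics/crop1.png

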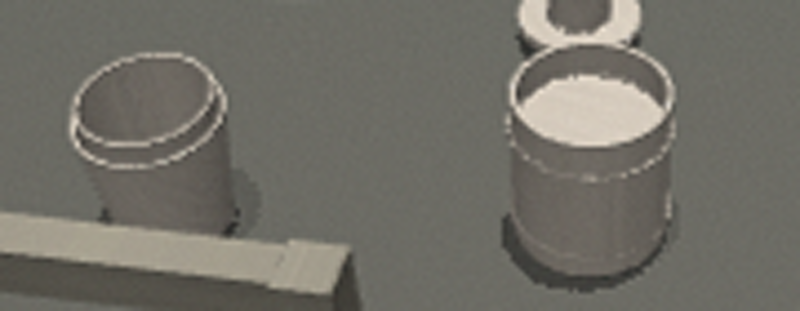

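The vessel at A is the tin: its rim is 95 mm high and 86 mm across, centred at about (608,-1). B is the cups. The middle-size pair fits, with a 100 mm cover centred at (461.2,-277.2). Next I'll work out the move to it.

```bash
cat >> h.py <<'E'
from scipy.spatial.transform import Rotation as Ro
def go(x,y,z):
    s=r.sense();R=Ro.from_euler('xyz',s['tcp_rot']).as_matrix()
    print('t',round(s['clock'],2),'pos',s['eef_pos'].round(1),'rot',s['tcp_rot'].round(4),'F',s['contact_force'].round(1),'open',round(s['opening'],3))
    print('delta tool cm',(R.T@(np.array([x,y,z])-s['eef_pos'])/10).round(3))
E
python3 -c "
from h import *
go(461.2,-277.2,200);print(r.tcp_to_tips)"
```

```text
t 0.1 pos [151.4 606.  247.6] rot [-3.1403 -0.      2.8968] F [-0.1  0.1 -0.6] open 1.004
delta tool cm [-51.467 -78.167   4.861]
17.0
```

>>> drive_tool(deltas=[[-2.144, -3.257, 0.1, 0], [-2.144, -3.257, 0.1, 0], [-2.144, -3.257, 0.1, 0], [-2.144, -3.257, 0.1, 0], [-2.144, -3.257, 0.1, 0], [-2.144, -3.257, 0.1, 0], [-2.144, -3.257, 0.1, 0], [-2.144, -3.257, 0.1, 0], [-2.144, -3.257, 0.1, 0], [-2.144, -3.257, 0.1, 0], [-2.144, -3.257, 0.1, 0], [-2.144, -3.257, 0.1, 0]], jaw=0)

```text
clock: 1.1
eef_pos: [306.2, 163.0, 236.3]
tcp_rot: [3.141, 0.0, 2.897]
contact_force: [1.4, 0.2, 0.2]
opening: 1.001
```

>>> drive_tool(deltas=[[-2.144, -3.257, 0.1, 0], [-2.144, -3.257, 0.1, 0], [-2.144, -3.257, 0.1, 0], [-2.144, -3.257, 0.1, 0], [-2.144, -3.257, 0.1, 0], [-2.144, -3.257, 0.1, 0], [-2.144, -3.257, 0.1, 0], [-2.144, -3.257, 0.1, 0], [-2.144, -3.257, 0.1, 0], [-2.144, -3.257, 0.1, 0], [-2.144, -3.257, 0.1, 0], [-2.144, -3.257, 0.1, 0]])

```text
clock: 2.1
eef_pos: [461.2, -278.7, 223.9]
tcp_rot: [3.141, -0.001, 2.896]
contact_force: [0.5, 0.2, -1.4]
opening: 1.002
```

>>> drive_tool(deltas=[[0, 0, 0, 0], [0, 0, 0, 0], [0, 0, 0, 0]])

```text
clock: 2.35
eef_pos: [460.6, -276.4, 223.7]
tcp_rot: [3.141, -0.002, 2.896]
contact_force: [-0.3, 0.3, 0.1]
opening: 0.994
```

```bash
python3 -c "
from h import *
go(461.2,-277.2,150);print(r.sense()['qpos'])
im,d,W,P=pts('wrist')
cv2.imwrite('pics/w1.png',im[...,::-1])
for lo,hi in [(13,26),(35,50),(65,82)]:
    q=W.reshape(-1,3);q=q[(q[:,2]>lo)&(q[:,2]<hi)&(np.hypot(q[:,0]-461,q[:,1]+277)<60)]
    if len(q)>5: print(lo,len(q),cv2.minEnclosingCircle(q[:,:2].astype(np.float32)),np.median(q[:,2]),q[:,2].max())
"
```

```text
t 2.35 pos [ 460.6 -276.4  223.7] rot [ 3.1409e+00 -1.6000e-03  2.8960e+00] F [-0.3  0.3  0.1] open 0.994
delta tool cm [-0.09  -0.069  7.367]
[-5.43397942e-01  2.44344509e-01  1.84516034e+00  2.40184661e-04
  1.05380458e+00 -1.86871927e+00]
13 4265 ((459.47467041015625, -279.8490905761719), 50.08293914794922) 18.288932774287087 25.852497198961654
35 348 ((459.4706115722656, -279.5234375), 20.001874923706055) 44.7669906195207 49.469060848380614
65 194 ((459.142333984375, -279.44952392578125), 7.844886302947998) 75.97019180131764 77.9509881116921
```

View pics/w1.png

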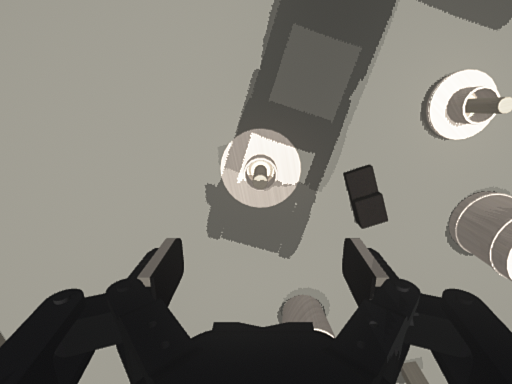

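The wrist view shows the pair at pixel (261,172), with the jaws straddling its line. The wrist camera puts it at (459.3,-279.5) and the top camera at (461.2,-277.2), so they agree within calibration. I'll go to the midpoint and descend.

>>> drive_tool(deltas=[[0, -0.2, 2.0, 0], [0, 0, 3.0, 0], [0, 0, 3.0, 0], [0, 0, 2.5, 0], [0, 0, 2.0, 0], [0, 0, 1.5, 0], [0, 0, 1.0, 0], [0, 0, 0.5, 0], [0, 0, 0, 0], [0, 0, 0, 0], [0, 0, 0, 0]])

```text
clock: 3.32
eef_pos: [461.4, -278.8, 70.3]
tcp_rot: [-3.141, 0.002, 2.897]
contact_force: [-0.2, 0.4, 0.3]
opening: 0.999
```

```bash
python3 -c "
from h import *
go(460.2,-278.4,68)
im,d,W,P=pts('wrist')
cv2.imwrite('pics/w2.png',im[...,::-1])
for lo,hi in [(13,26),(35,50),(65,82)]:
    q=W.reshape(-1,3);q=q[(q[:,2]>lo)&(q[:,2]<hi)&(np.hypot(q[:,0]-461,q[:,1]+277)<(25 if lo>60 else 60))]
    if len(q)>5: print(lo,len(q),cv2.minEnclosingCircle(q[:,:2].astype(np.float32)),np.median(q[:,2]),q[:,2].max())
"
```

```text
t 3.32 pos [ 461.4 -278.8   70.3] rot [-3.1411e+00  1.6000e-03  2.8971e+00] F [-0.2  0.4  0.3] open 0.999
delta tool cm [0.127 0.014 0.233]
13 11674 ((459.5692443847656, -279.94378662109375), 50.21268081665039) 18.25551898406549 25.997014660701364
35 1352 ((459.0352478027344, -279.9222717285156), 20.097993850708008) 44.24737734612721 49.97093671873343
65 939 ((458.94244384765625, -279.5953063964844), 8.078659057617188) 75.83893026339997 77.79397421910285
```

View pics/w2.png

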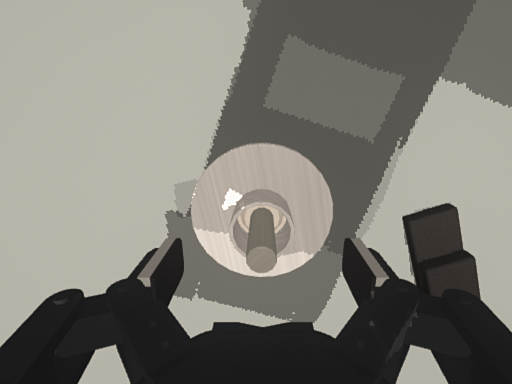

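The stem, pixel (261,240), is centred between the pads. A small trim, then I close.

>>> drive_tool(deltas=[[0.12, 0, 0.2, 0], [0, 0, 0, 0], [0, 0, 0, 0]])

```text
clock: 3.62
eef_pos: [459.6, -278.4, 67.5]
tcp_rot: [-3.142, 0.0, 2.897]
contact_force: [0.3, -0.7, 0.1]
opening: 0.999
```

>>> drive_tool(deltas=[[0, 0, 0, 0], [0, 0, 0, 0], [0, 0, 0, 0], [0, 0, 0, 0], [0, 0, 0, 0], [0, 0, 0, 0], [0, 0, 0, 0], [0, 0, 0, 0]], jaw=1, force=60)

```text
clock: 4.28
eef_pos: [459.6, -278.4, 67.3]
tcp_rot: [-3.142, 0.0, 2.897]
contact_force: [0.2, 0.2, 0.7]
opening: 0.163
```

>>> drive_tool(deltas=[[0, 0, 0, 0], [0, 0, 0, 0], [0, 0, -0.3, 0], [0, 0, -0.5, 0], [0, 0, -1.0, 0], [0, 0, -1.2, 0], [0, 0, 0, 0], [0, 0, 0, 0]])

```text
clock: 4.95
eef_pos: [460.4, -278.8, 98.7]
tcp_rot: [-3.141, 0.003, 2.897]
contact_force: [-0.4, -0.9, -1.6]
opening: 0.165
```

```bash
cat >> h.py <<'E'
def lid(name,cx,cy,dz,bands=((13,26),(35,50))):
    im,d,W,P=pts(name)
    for lo,hi in bands:
        q=W.reshape(-1,3);q=q[(q[:,2]>lo+dz)&(q[:,2]<hi+dz)&(np.hypot(q[:,0]-cx,q[:,1]-cy)<(62 if lo<30 else 25))]
        if len(q)>5:
            c,ra=cv2.minEnclosingCircle(q[:,:2].astype(np.float32));print(name,lo,len(q),np.round(c,1),'d',round(2*ra,1),'z',np.median(q[:,2]).round(1))
    return im
E
python3 -c "
from h import *
go(460.2,-278.4,68)
im=lid('wrist',460,-278,30)
cv2.imwrite('pics/w3.png',im[...,::-1])
"
```

```text
t 4.95 pos [ 460.4 -278.8   98.7] rot [-3.1408e+00  2.6000e-03  2.8968e+00] F [-0.4 -0.9 -1.6] open 0.165
delta tool cm [0.037 0.041 3.065]
wrist 13 10086 [ 460.4 -279.1] d 100.2 z 49.7
wrist 35 966 [ 457.5 -278.3] d 39.4 z 74.9
```

View pics/w3.png

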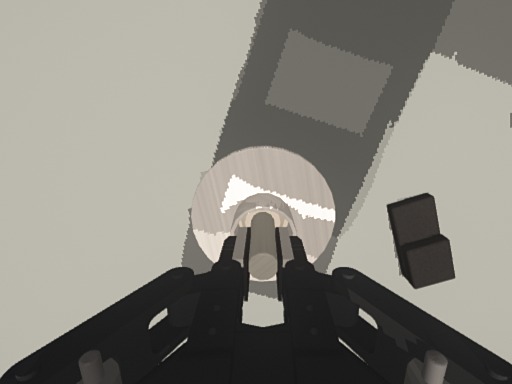

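The pair is gripped and lifted level. The plate is at z 49.7, as expected for a 31 mm lift. I'll raise it and hover beyond the tin, so the wrist camera sees both tin and cover.

>>> drive_tool(deltas=[[0, 0, -0.8, 0], [0, 0, -1.5, 0], [0, 0, -2.0, 0], [0, 0, -2.5, 0], [-0.3, 0.5, -2.3, 0], [-0.8, 1.5, -1.5, 0], [-1.3, 2.4, -0.5, 0], [-1.6, 2.8, 0, 0], [-1.6, 2.8, 0, 0], [-1.6, 2.8, 0, 0], [-1.6, 2.8, 0, 0], [-1.6, 2.8, 0, 0]])

```text
clock: 6.0
eef_pos: [605.7, -123.7, 208.4]
tcp_rot: [-3.142, -0.001, 2.897]
contact_force: [1.3, -0.8, -1.4]
opening: 0.162
```

>>> drive_tool(deltas=[[-1.6, 2.8, 0, 0], [-1.6, 2.8, 0, 0], [-1.6, 2.8, 0, 0], [-1.6, 2.8, 0, 0], [-1.6, 2.8, 0, 0], [-1.0, 1.7, 0, 0], [-0.5, 0.9, 0, 0], [0, 0, 0, 0], [0, 0, 0, 0], [0, 0, 0, 0], [0, 0, 0, 0]])

```text
clock: 6.92
eef_pos: [736.6, 11.6, 208.4]
tcp_rot: [-3.141, -0.001, 2.896]
contact_force: [0.3, 0.1, -1.5]
opening: 0.161
```

```bash
cat > m.py <<'E'
from h import *
s=r.sense();p=s['eef_pos'];go(608,-1,p[2])
P=cams.camera_params('wrist')
im,d,W,P=pts('wrist')
cv2.imwrite('pics/w4.png',im[...,::-1])
q=W.reshape(-1,3);q=q[~np.isnan(q[:,0])]
def fit(m,t):
    a=q[m]
    if len(a)<10: print(t,len(a));return
    c,ra=cv2.minEnclosingCircle(a[:,:2].astype(np.float32));print(t,len(a),np.round(c,1),'d',round(2*ra,1),'z',np.median(a[:,2]).round(1))
    return a
dz=p[2]-67.5
a=fit((np.hypot(q[:,0]-p[0],q[:,1]-p[1])<60)&(abs(q[:,2]-19-dz)<5),'cover')
if a is not None:
    A=np.c_[a[:,:2]-a[:,:2].mean(0),np.ones(len(a))];print('slope',np.linalg.lstsq(A,a[:,2],rcond=None)[0].round(3))
rim=(np.hypot(q[:,0]-608,q[:,1])<60)&(q[:,2]>90)&(q[:,2]<100)
a=fit(rim,'rim')
E
python3 m.py
```

```text
t 6.92 pos [736.6  11.6 208.4] rot [-3.1411e+00 -6.0000e-04  2.8956e+00] F [ 0.3  0.1 -1.5] open 0.161
delta tool cm [ 1.2163e+01 -4.3580e+00  1.0000e-02]
cover 10060 [735.6  10.5] d 99.9 z 159.4
slope [ 2.0000e-03 -5.0000e-03  1.5951e+02]
rim 1189 [607.6  -3.3] d 86.1 z 93.9
```

View pics/w4.png

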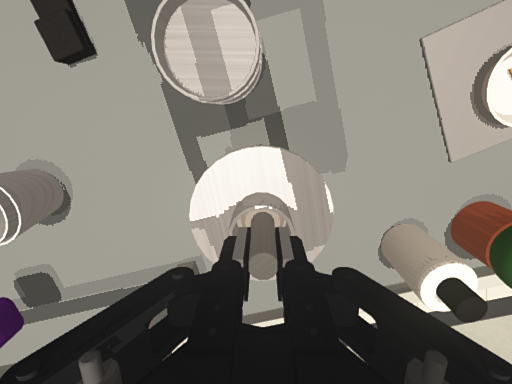

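Wrist view: the tin mouth is at pixel (207,48) and the held cover at (261,215), level. Relative offset to the tin is (-128.0,-13.8). The top camera puts the tin at (608.2,-1.2), so I'll target TCP (608.4,-1.9).

```bash
python3 -c "
from h import *
go(608.4,-1.9,178)"
```

```text
t 6.97 pos [736.7  11.7 208.5] rot [-3.1413e+00 -3.0000e-04  2.8956e+00] F [ 0.1  0.2 -2.6] open 0.165
delta tool cm [12.115 -4.446  3.055]
```

>>> drive_tool(deltas=[[0.8, -0.3, 0, 0], [1.6, -0.6, 0, 0], [2.4, -0.85, 0, 0], [2.6, -0.95, 0, 0], [2.3, -0.85, 0, 0], [1.5, -0.55, 0, 0], [0.9, -0.35, 0, 0], [0, 0, 0.8, 0], [0, 0, 1.2, 0], [0, 0, 1.0, 0], [0, 0, 0, 0], [0, 0, 0, 0]])

```text
clock: 7.97
eef_pos: [609.2, -0.8, 176.7]
tcp_rot: [-3.141, -0.002, 2.897]
contact_force: [-0.3, -0.1, -1.5]
opening: 0.164
```

```bash
python3 - <<'E'
from h import *
go(608.4,-1.9,178)
s=r.sense()['eef_pos'];dz=s[2]-67.5
im=lid('wrist',s[0],s[1],dz)
im=lid('top',s[0],s[1],dz,((13,26),))
im=lid('scene',s[0],s[1],dz,((13,26),(35,50)))
cv2.imwrite('pics/s5.png',cv2.resize(im[130:260,170:340,::-1],(784,600),interpolation=cv2.INTER_CUBIC))
E
```

```text
t 7.97 pos [609.2  -0.8 176.7] rot [-3.1410e+00 -2.3000e-03  2.8969e+00] F [-0.3 -0.1 -1.5] open 0.164
delta tool cm [ 0.05  -0.123 -0.133]
wrist 13 10288 [607.2  -2.3] d 100.1 z 127.8
wrist 35 964 [605.4  -1.7] d 39.2 z 153.5
top 13 601 [6.075e+02 3.000e-01] d 99.1 z 130.1
scene 13 783 [608.6   1.8] d 100.9 z 129.7
scene 35 132 [609.6   2. ] d 42.3 z 152.5
```

View pics/s5.png

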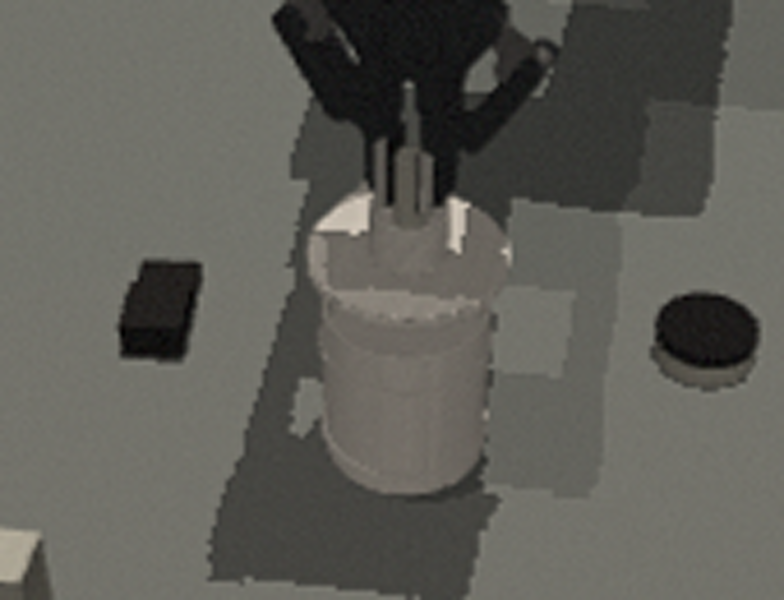

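The lid is over the mouth, about 1.2 mm too far in +y; wrist and top cameras agree. I'll trim and lower slowly.

>>> drive_tool(deltas=[[-0.03, -0.11, 0.2, 0], [0, 0, 0.3, 0], [0, 0, 0.3, 0], [0, 0, 0.3, 0], [0, 0, 0.3, 0], [0, 0, 0.2, 0], [0, 0, 0.2, 0], [0, 0, 0.1, 0], [0, 0, 0, 0], [0, 0, 0, 0]])

```text
clock: 8.95
eef_pos: [609.4, -2.0, 159.3]
tcp_rot: [3.142, 0.0, 2.897]
contact_force: [-0.2, 0.1, -1.8]
opening: 0.162
```

>>> drive_tool(deltas=[[0, 0, 0.1, 0], [0, 0, 0.1, 0], [0, 0, 0.1, 0], [0, 0, 0.1, 0], [0, 0, 0, 0], [0, 0, 0, 0]])

```text
clock: 9.45
eef_pos: [608.8, -2.1, 154.9]
tcp_rot: [-3.141, -0.001, 2.897]
contact_force: [-2.0, -0.6, -1.4]
opening: 0.162
```

The plug is already in the mouth, with a light side contact of -2 N in x. I'll ease it toward -x and continue.

>>> drive_tool(deltas=[[0.06, 0, 0.1, 0], [0, 0, 0.1, 0], [0, 0, 0.1, 0], [0, 0, 0, 0], [0, 0, 0, 0]])

```text
clock: 9.87
eef_pos: [608.6, -1.9, 152.1]
tcp_rot: [-3.141, -0.0, 2.897]
contact_force: [-3.2, -1.0, -1.8]
opening: 0.163
```

>>> drive_tool(deltas=[[0, 0, 0.1, 0], [0, 0, 0, 0], [0, 0, 0, 0]])

```text
clock: 10.12
eef_pos: [608.6, -1.9, 151.2]
tcp_rot: [-3.141, -0.0, 2.897]
contact_force: [-2.4, -1.1, -1.0]
opening: 0.161
```

>>> drive_tool(deltas=[[0.06, -0.05, 0.1, 0], [0, 0, 0, 0], [0, 0, 0, 0]])

```text
clock: 10.37
eef_pos: [608.3, -2.2, 150.4]
tcp_rot: [3.141, 0.001, 2.897]
contact_force: [-1.3, -0.6, -1.0]
opening: 0.168
```

>>> drive_tool(deltas=[[0.04, 0, 0.1, 0], [0, 0, 0, 0], [0, 0, 0, 0]])

```text
clock: 10.62
eef_pos: [608.3, -2.2, 150.2]
tcp_rot: [3.141, 0.002, 2.897]
contact_force: [-3.2, -1.8, 5.5]
opening: 0.166
```

```bash
python3 - <<'E'
from h import *
go(608,-2,150.5)
im=lid('wrist',608,-1,83)
im=lid('top',608,-1,83,((13,26),))
im,d,W,P=pts('scene');q=W.reshape(-1,3);q0=np.load('scene.npz')['W'].reshape(-1,3)
for a in(q,q0):
    m=(np.hypot(a[:,0]-608,a[:,1])<60)&(a[:,2]>25)&(a[:,2]<55);print('scene wall mean',a[m].mean(0).round(2),m.sum())
E
```

```text
t 10.62 pos [608.3  -2.2 150.2] rot [3.1414e+00 1.6000e-03 2.8968e+00] F [-3.2 -1.8  5.5] open 0.166
delta tool cm [ 0.035  0.015 -0.031]
wrist 13 10297 [606.6  -3.4] d 100.3 z 101.3
wrist 35 951 [604.3  -2.9] d 39.2 z 127.4
top 13 430 [607.6  -1.4] d 99.7 z 102.9
scene wall mean [640.04   5.14  40.33] 323
scene wall mean [640.18   4.62  40.08] 320
```

The vertical force rose to +5.5 N at the expected seat height (cover plate ~102) and the tin hasn't moved, so it's seated. I'll release.

>>> drive_tool(deltas=[[0, 0, 0, 0], [0, 0, 0, 0], [0, 0, 0, 0], [0, 0, 0, 0], [0, 0, 0, 0], [0, 0, 0, 0], [0, 0, 0, 0], [0, 0, 0, 0]], jaw=0)

```text
clock: 11.43
eef_pos: [607.7, -2.1, 149.2]
tcp_rot: [-3.142, -0.0, 2.897]
contact_force: [0.4, 0.6, 0.2]
opening: 0.998
```

```bash
python3 - <<'E'
from h import *
go(608,-2,122)
im=lid('wrist',608,-1,83,((13,26),(35,50),(65,82)))
cv2.imwrite('pics/w6.png',im[...,::-1])
im=lid('top',608,-1,83,((13,26),))
E
```

```text
t 11.43 pos [607.7  -2.1 149.2] rot [-3.1416 -0.      2.8968] F [0.4 0.6 0.2] open 0.998
delta tool cm [-0.029  0.02   2.724]
wrist 13 12007 [606.5  -3.7] d 100.4 z 101.3
wrist 35 1457 [606.   -3.6] d 40.2 z 127.1
wrist 65 993 [607.7  -2.9] d 16.6 z 158.8
top 13 407 [ 6.026e+02 -3.000e-01] d 99.4 z 102.8
```

View pics/w6.png

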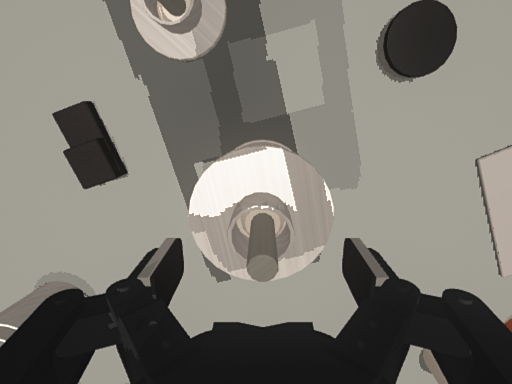

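The stem is released, with the cover and lid seated concentric. Next I'll lower the open jaws around the collar and close.

>>> drive_tool(deltas=[[0, 0, 0.3, 0], [0, 0, 0.5, 0], [0, 0, 0.6, 0], [0, 0, 0.6, 0], [0, 0, 0.5, 0], [0, 0, 0.3, 0], [0, 0, 0, 0], [0, 0, 0, 0], [0, 0, 0, 0]])

```text
clock: 12.28
eef_pos: [607.8, -2.1, 121.4]
tcp_rot: [3.142, 0.0, 2.897]
contact_force: [-0.0, 0.7, -0.2]
opening: 0.998
```

>>> drive_tool(deltas=[[0, 0, 0, 0], [0, 0, 0, 0], [0, 0, 0, 0], [0, 0, 0, 0], [0, 0, 0, 0], [0, 0, 0, 0], [0, 0, 0, 0], [0, 0, 0, 0]], jaw=1, force=50)

```text
clock: 12.95
eef_pos: [607.9, -2.1, 121.9]
tcp_rot: [3.141, 0.001, 2.897]
contact_force: [-0.7, 0.3, 6.4]
opening: 0.464
```

```bash
python3 - <<'E'
from h import *
go(608,-2,240)
im=lid('wrist',608,-1,83,((13,26),(35,50),(65,82)))
im=lid('scene',608,-1,83,((13,26),))
cv2.imwrite('pics/s7.png',cv2.resize(im[130:260,170:340,::-1],(784,600),interpolation=cv2.INTER_CUBIC))
E
```

```text
t 12.95 pos [607.9  -2.1 121.9] rot [3.1414e+00 7.0000e-04 2.8968e+00] F [-0.7  0.3  6.4] open 0.464
delta tool cm [ -0.012   0.012 -11.814]
wrist 13 12226 [607.   -2.7] d 100.5 z 101.3
wrist 35 2716 [607.7  -0.9] d 49.7 z 126.9
wrist 65 1916 [6.022e+02 1.000e-01] d 46.6 z 158.7
scene 13 633 [609.2   1.4] d 101.0 z 102.0
```

View pics/s7.png

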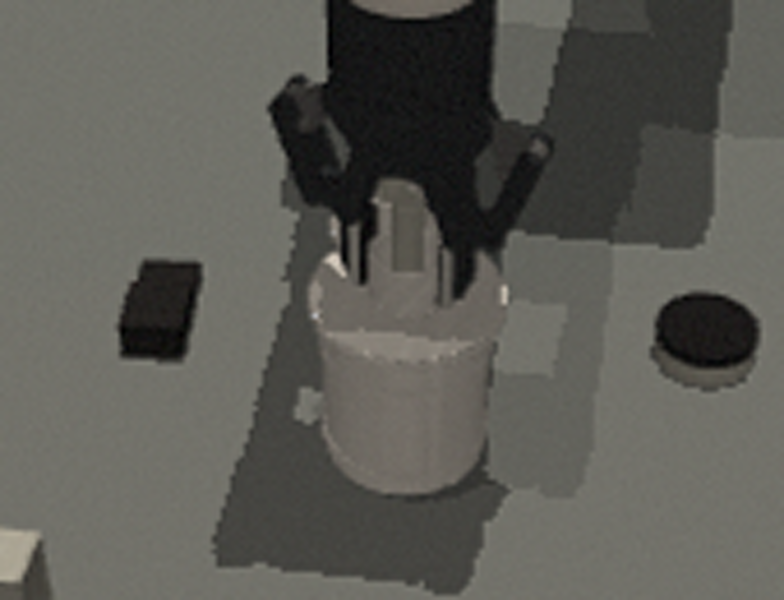

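The collar is gripped: opening is 0.46, about 40 mm, and the lid is still seated. I'll lift straight up slowly, then faster.

>>> drive_tool(deltas=[[0, 0, -0.1, 0], [0, 0, -0.1, 0], [0, 0, -0.2, 0], [0, 0, -0.3, 0], [0, 0, -0.4, 0], [0, 0, -0.5, 0], [0, 0, -0.5, 0], [0, 0, 0, 0], [0, 0, 0, 0]])

```text
clock: 13.8
eef_pos: [608.0, -2.1, 142.8]
tcp_rot: [3.141, 0.001, 2.897]
contact_force: [0.9, -0.5, -1.2]
opening: 0.465
```

```bash
python3 - <<'E'
from h import *
go(608,-2,240)
im=lid('wrist',608,-1,104,((13,26),))
im=lid('scene',608,-1,104,((13,26),))
im,d,W,P=pts('scene');q=W.reshape(-1,3)
m=(np.hypot(q[:,0]-608,q[:,1])<52)&(q[:,2]>92)&(q[:,2]<105);print('flange',m.sum(),np.histogram(q[m][:,2],np.arange(92,106,2))[0])
cv2.imwrite('pics/s8.png',cv2.resize(im[130:260,170:340,::-1],(784,600),interpolation=cv2.INTER_CUBIC))
E
```

```text
t 13.8 pos [608.   -2.1 142.8] rot [3.1414e+00 1.0000e-03 2.8968e+00] F [ 0.9 -0.5 -1.2] open 0.465
delta tool cm [-7.000e-03  1.400e-02 -9.716e+00]
wrist 13 12221 [607.4  -2.5] d 100.9 z 122.2
scene 13 643 [607.7   1.5] d 100.8 z 122.7
flange 195 [  6  12  42 115  19   1]
```

View pics/s8.png

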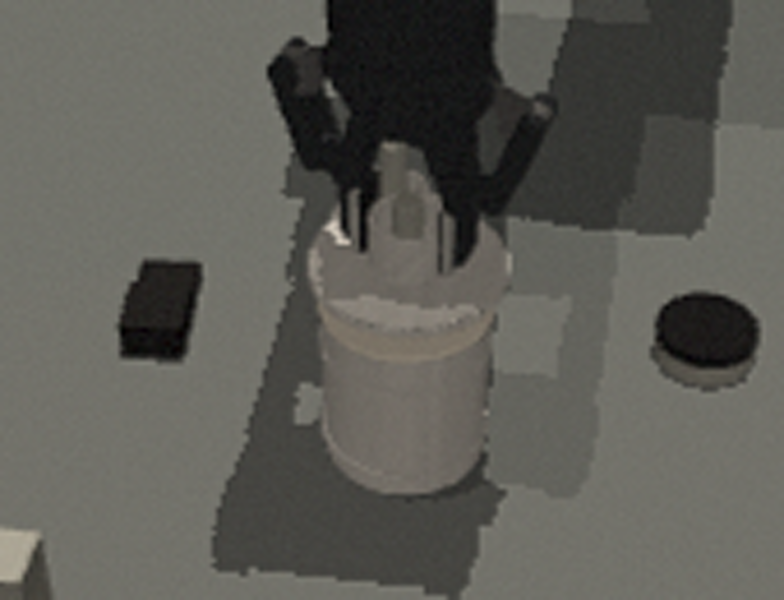

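The cover is up 21 mm, and the inner lid's white flange stays on the rim at about 99 mm. I'll continue straight up.

>>> drive_tool(deltas=[[0, 0, -0.5, 0], [0, 0, -0.8, 0], [0, 0, -1.0, 0], [0, 0, -1.2, 0], [0, 0, -1.5, 0], [0, 0, -1.5, 0], [0, 0, -1.3, 0], [0, 0, -1.0, 0], [0, 0, -0.7, 0], [0, 0, -0.4, 0], [0, 0, 0, 0], [0, 0, 0, 0]])

```text
clock: 14.95
eef_pos: [607.5, -2.1, 241.1]
tcp_rot: [-3.142, -0.0, 2.897]
contact_force: [-0.1, -0.4, -1.0]
opening: 0.468
```

>>> drive_tool(deltas=[[0, 0, 0, 0], [0, 0, 0, 0], [0, 0, 0, 0], [0, 0, 0, 0], [0, 0, 0, 0], [0, 0, 0, 0]])

```text
clock: 15.45
eef_pos: [607.6, -2.1, 241.1]
tcp_rot: [-3.141, -0.0, 2.897]
contact_force: [-0.4, -0.9, -0.6]
opening: 0.465
```

```bash
python3 - <<'E'
from h import *
go(608,-2,240)
im=lid('wrist',608,-1,204,((13,26),))
im,d,W,P=pts('scene');q=W.reshape(-1,3)
for lo,hi in((92,104),(146,165),(210,230)):
    a=q[(np.hypot(q[:,0]-608,q[:,1])<55)&(q[:,2]>lo)&(q[:,2]<hi)]
    c,ra=cv2.minEnclosingCircle(a[:,:2].astype(np.float32));print(lo,len(a),np.round(c,1),'d',round(2*ra,1),'z',np.median(a[:,2]).round(1))
q0=np.load('scene.npz')['W'].reshape(-1,3)
for a in(q0,q):
    m=(np.hypot(a[:,0]-608,a[:,1])<60)&(a[:,2]>25)&(a[:,2]<55);print('tin wall',a[m].mean(0).round(2))
cv2.imwrite('pics/s9.png',cv2.resize(im[...,::-1],(768,576)))
E
```

```text
t 15.45 pos [607.6  -2.1 241.1] rot [-3.1415e+00 -2.0000e-04  2.8968e+00] F [-0.4 -0.9 -0.6] open 0.465
delta tool cm [-0.032  0.022  0.113]
wrist 13 12549 [606.6  -2.6] d 100.2 z 220.5
92 684 [607.6   1.9] d 92.0 z 99.2
146 58 [609.9   1. ] d 15.7 z 156.5
210 752 [608.1   1.5] d 99.7 z 221.3
tin wall [640.18   4.62  40.08]
tin wall [640.2    5.41  40.44]
```

View pics/s9.png

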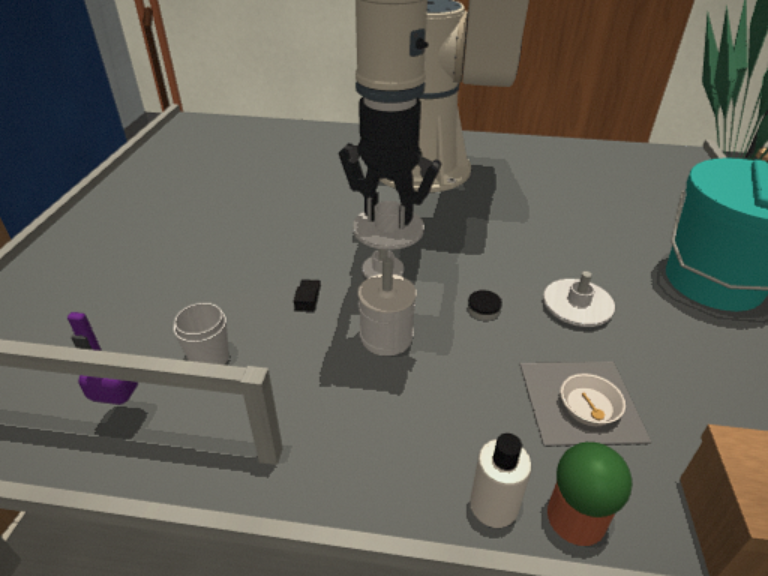

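The inner lid is seated (flange at z 99.2) and the cover is held level about 119 mm above where it sat. Nothing else has moved, so I'll hand in.

```bash
python3 -c "
from h import *
print(job.sign_off())"
```

```text
the job is handed in; nothing more can be done
None
```

I seated the fitting pair (100 mm cover) in the tin, let go of the stem, gripped the cover by its collar and lifted it straight off. I handed the job in at about 15.5 s with the cover still held; no verdict was reported.

**Last checks before handing in:**
- **Inner lid:** its flange lies on the tin's rim at z 99 mm, which is where it should be when seated.
- **Cover:** it was held still and looked level, with its plate at z 221 mm, about 119 mm above where it sat. The grip opening was steady at 0.465 (about 40 mm, the collar's width).
- **Tin:** the measured shift was under 1 mm, within camera noise.
- **Other lids and bystanders:** they look unmoved in the final picture; I didn't measure them again.

**What disagreed:**
- **Cameras:** the three differed by about 2–4 mm in absolute position, so I aligned the lid to the tin within one camera at a time.
- **Top camera after release:** it gave a cover centre about 5 mm off, probably because the gripper blocked its view. I relied on the wrist camera there.
- **Side force:** it reached about 4 N while the plug went in, and I eased it by small sideways shifts.

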